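# Erect and lock a fold-flat parts crate

## Task

Set up the opened-out grey parts crate for packing: fold both side walls (left and right, in either order) fully upright by their yellow tabs, then the end wall whose lips lap outside them, and only then slide the red lock grip fully home to its end stop at the green block. Leave the tools and parts lying around it where they are.

Things in the scene. Friction and masses are not known exactly. Their poses are not given: they have to be found in the camera images.
- crate: Grey fold-flat crate, fixed to the bench, opened out like a cross. Base 118 (x) x 158 (y), floor top 36 high. Fixed rear wall on the -x edge, 6 thick, with a lock track on its rim. Hinged walls, 5 thick, 70 tall: left (+y), right (-y), end (+x, with 16 mm corner lips that lap outside the sides). Origin: bench level under the base centre; x away from the robot
- left_panel (a joint): hinge of the left wall (104 wide along the hinge), rad: 0 lies flat out to +y of the crate, 1.57 stands upright against its stop; stiff hinge, stays where it is left, about 1 N at the tab moves it
- left_tab (a point): point inside the left wall's yellow pull tab, 88 from the hinge axis in the plane of the wall. The tab is 24 wide along the hinge, 8 thick, and sticks out from 70 to 104 from the hinge axis; it can be pinched across its 24 mm and swings between the fingers
- left_hinge (a point): middle of the left wall's hinge axis, 34 above the bench, axes as the crate's; the axis runs along the crate's x
- right_panel (a joint): hinge of the right wall (104 wide along the hinge), rad: 0 lies flat out to -y of the crate, 1.57 stands upright against its stop; stiff hinge, stays where it is left, about 1 N at the tab moves it
- right_tab (a point): point inside the right wall's yellow pull tab, 88 from the hinge axis in the plane of the wall. The tab is 24 wide along the hinge, 8 thick, and sticks out from 70 to 104 from the hinge axis; it can be pinched across its 24 mm and swings between the fingers
- right_hinge (a point): middle of the right wall's hinge axis, 34 above the bench, axes as the crate's; the axis runs along the crate's x
- end_panel (a joint): hinge of the end wall (172 wide along the hinge), rad: 0 lies flat out to +x of the crate, 1.57 stands upright against its stop; stiff hinge, stays where it is left, about 1 N at the tab moves it
- end_tab (a point): point inside the end wall's yellow pull tab, 88 from the hinge axis in the plane of the wall. The tab is 24 wide along the hinge, 8 thick, and sticks out from 70 to 104 from the hinge axis; it can be pinched across its 24 mm and swings between the fingers
- end_hinge (a point): middle of the end wall's hinge axis, 34 above the bench, axes as the crate's; the axis runs along the crate's y
- lock_grip (a joint): travel of the red lock grip along the track towards the crate's +y, m: 0 at the black stop, 0.080 home at the green end block (the grip halts there by its own end stop, short of touching the block); about 1.5 N of friction
- lock_top (a point): centre of the top face of the red lock grip: upright block 14 (crate x) x 26 (crate y) x 28 high standing on the track (18 wide, its top 112 above the bench); grip top 140 above the bench
- hammer: Bystander, loose: hammer with wooden handle, about 280 long, lying flat; origin under its middle, x along the handle to the head (mm)
- screwdriver: Bystander, loose: red-handled screwdriver, about 200 long, lying flat; origin under its middle, x along it to the tip (mm)
- brass_fitting: Bystander, loose: brass pipe fitting standing upright, 30 diameter, 58 high; origin at the centre of its underside (mm)
- plug_case: Bystander, loose: small orange case 34 x 50 x 18 high; origin at the centre of its underside (mm)
- tape_roll: Bystander, loose: blue roll of tape lying flat, 84 outer diameter, 24 high; origin at the centre of its underside (mm)
- glue: Bystander, loose: white glue bottle, 44 diameter, 110 high, red cap; origin at the centre of its underside (mm)

How it is judged:
By the outcome, as a careful person would: the job done as asked, in the order asked, and still so for the second after the job is handed in, with the robot touching nothing.
It also fails if it takes over 72 s, if anything falls off the work surface, if the arm or the gripper's body presses on something with over 40 N, if the wrist force passes 120 N, or if a joint passes its speed limit or range.

## Robot

A 6-joint arm with a two-finger parallel gripper is mounted at the origin on the work surface. World frame = base frame: x ahead of the robot, y to its left, z up, the work surface at z = 0. Lengths are in m, angles in rad, forces in N, time in s.
With the tool pointing down it reaches from about 0.325 to 0.775 m from the base axis. Payload 9.3 kg.
Tool frame: the origin (TCP) lies midway between the tips of the shut fingers; the grasp point (between the pads) lies 19 mm behind it; z points along the fingers, y is the line along which they close (so a half turn about z gives the same grasp; the last joint's range is limited). The gripper opens to 85 mm and grips with 20 to 120 N. Pads are 22 mm wide; open, the fingers measure 114 mm over their backs; the gripper's body (76 mm by 85 mm) begins 54 mm behind the grasp point. The pads swing forward as they close: fully open they stand 13 mm farther back than shut.
Start: joints at [1.138, 0.259, 0.021, 1.334, 0, 1.418], TCP at [0.152, 0.529, 0.231] pointing down, gripper open.
Joint ranges: [-3.04, 3.04], [-0.91, 1.82], [-1.04, 1.36], [-1.92, 1.95], [-1.52, 1.45], [-3.14, 3.14]. Speed limits (rad/s): [2.22, 2.22, 2.79, 3.14, 3.14, 3.14].

## Interface

Orientations are given as a rotation vector (axis times angle).
In Python, from plant import move_to, line_to, move_joints, move_gripper, wait, ik, state, camera, camera_info, IKError, job_done gives the robot as it stands. Calls block until the motion is done:
- move_to(position, orientation): joint-space move of the TCP to a pose.
- line_to(position, feed=0.15, attitude=None, max_force=None): straight line of the TCP; attitude=None keeps the orientation; feed is the mean speed in m/s. With max_force (N) it stops when the force on the tool has changed by that much, and returns True; else False.
- move_joints(angles): joint-space move.
- move_gripper(opening, f_grip=None): finger opening in m; f_grip is the grip in N (None keeps the last); returns when the fingers have stopped.
- wait(seconds).
- ik(position, orientation): joint angles nearest the present ones, or None.
- state(): the state.
- camera(name): name is "scene" or "top" or "wrist"; returns the picture (384x512x3 uint8, blue, green, red); there is no depth.
- camera_info(name): a dict with "fx", "fy", "cx", "cy" (pixels), "rvec" (rotation vector, rad) and "tvec" (3), from world to camera coordinates, as OpenCV has them; the wrist camera has in their place "tool_from_camera" (4x4, takes a point from camera to tool coordinates, whose origin is the TCP and whose axes are the flange's). Camera axes: x right, y down, z forward; pixel columns grow to the right and rows downward; lengths in m; the calibration is good to about 2 mm. A picture is of the moment at which its call begins: read the wrist's pose just before it. camera_info takes no time and is no camera call.
A pose or a line that the arm cannot do raises IKError and nothing moves.
- job_done(): hands the job in; it is judged then, once.
The state is a dict: "clock": time; "joint_pos": joint angles; "joint_velocities": joint speeds; "tau": joint torques, N m; "eef_pos": TCP position; "tool_rot": TCP orientation; "force": force on the tool from outside, world axes, zero at the start; "wrist_torque": the same for the moment, N m; "grip_width": finger opening in m; "gripper_force": force on a finger pad.
Only numpy, scipy, OpenCV 4.12 (cv2) and the standard library are available. Lean on these libraries where they do the work, as an engineer would, in place of code of your own. Each camera call takes 0.05 s, during which the arm holds its last target. There are 200 camera calls.

## Working session

There is one attempt and no reset: what is moved stays moved. The work goes in short steps, each a Python script; the robot and the scene stay as the last script left them, time stands still between calls to the robot, and variables do not carry over. Pictures are saved under pics/ and viewed, at most 10 in all, crops included, and the job is handed in when it is done.

```bash
mkdir -p pics; ls; python3 - <<'E'
from plant import *
import cv2,numpy as np
for n in("top","scene"):
    cv2.imwrite(f"pics/{n}0.png",camera(n)); print(n,camera_info(n))
print(camera_info("wrist")); print(state())
E
```

```text
pics
top {'fx': 457.74853941814337, 'fy': 457.74853941814337, 'cx': 255.75061310516006, 'cy': 187.44605701453236, 'rvec': array([ 2.12284209, -2.16121552,  0.17585815]), 'tvec': array([0.00380894, 0.50252564, 1.41705202])}
scene {'fx': 371.46422540911124, 'fy': 371.46422540911124, 'cx': 264.59275899823115, 'cy': 189.68406837301325, 'rvec': array([ 2.11222622,  0.53787734, -0.28255224]), 'tvec': array([-0.43128173, -0.035343  ,  1.29984335])}
{'fx': 295.9504993753534, 'fy': 295.9504993753534, 'cx': 256.91272521781684, 'cy': 190.48951977991663, 'tool_from_camera': array([[-1.74032198e-03, -9.44895125e-01, -3.27368560e-01,
         8.43668370e-02],
       [ 9.99998424e-01, -1.52954579e-03, -9.01304881e-04,
        -1.73462013e-03],
       [ 3.50913387e-04, -3.27369612e-01,  9.44896298e-01,
        -1.41520273e-01],
       [ 0.00000000e+00,  0.00000000e+00,  0.00000000e+00,
         1.00000000e+00]])}
{'clock': 0.1, 'joint_pos': array([1.13842320e+00, 2.59171776e-01, 2.08446636e-02, 1.33368740e+00,
       1.28680929e-05, 1.41821219e+00]), 'joint_velocities': array([-0.00045517, -0.0003517 ,  0.00167971, -0.00126376,  0.00068207,
       -0.00018891]), 'tau': array([ 6.26223598e-03, -5.56696093e+01,  3.45068550e+01,  1.16743252e-02,
       -1.10136018e-04,  1.67235510e-05]), 'eef_pos': array([0.15177518, 0.52839516, 0.23070988]), 'tool_rot': array([-4.38008649e-01, -3.11054100e+00,  1.82621569e-03]), 'force': array([-0.37811881, -0.67364046, -0.78267099]), 'wrist_torque': array([-0.05520014,  0.06476997, -0.02992162]), 'gripper_force': 0.0, 'grip_width': 0.08548156982848487}
```

View pics/top0.png

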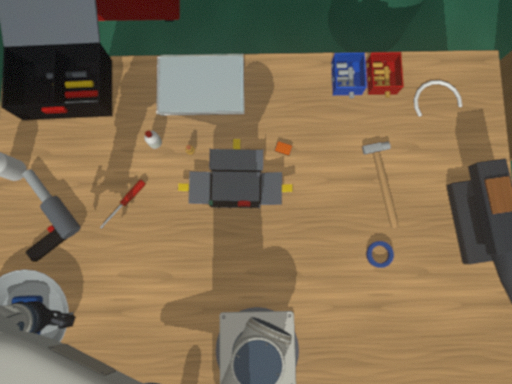

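View pics/scene0.png

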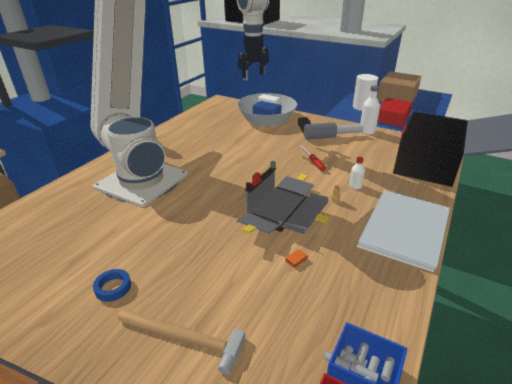

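The top view shows the crate around (236,185), with yellow tabs at (183,187) for left, (288,187) for right and (237,143) for end. The red grip is near (244,203). The orange case (284,147) and brass fitting (190,147) sit near the end wall.

```bash
cat > h.py <<'E'
from plant import *
import cv2,numpy as np
from scipy.spatial.transform import Rotation as R
def ray(n,uv,z,info=None,T=None):
    i=info or camera_info(n)
    d=np.array([(uv[0]-i['cx'])/i['fx'],(uv[1]-i['cy'])/i['fy'],1])
    if n=='wrist':
        M=T@i['tool_from_camera']; o=M[:3,3]; d=M[:3,:3]@d
    else:
        Rm=cv2.Rodrigues(i['rvec'])[0]; o=-Rm.T@i['tvec']; d=Rm.T@d
    return o+d*(z-o[2])/d[2]
def toolT():
    s=state(); T=np.eye(4); T[:3,:3]=R.from_rotvec(s['tool_rot']).as_matrix(); T[:3,3]=s['eef_pos']; return T
def blobs(im,lo,hi,amin=8):
    m=cv2.inRange(cv2.cvtColor(im,cv2.COLOR_BGR2HSV),lo,hi)
    n,l,st,c=cv2.connectedComponentsWithStats(m)
    return [(c[k].round(2),st[k]) for k in range(1,n) if st[k][4]>=amin]
YEL=((22,150,120),(35,255,255)); RED=((0,170,60),(6,255,255))
def down(yaw):  # tool z down, tool y (closing line) at angle yaw from world x
    y=np.array([np.cos(yaw),np.sin(yaw),0]); z=np.array([0,0,-1.]); x=np.cross(y,z)
    return R.from_matrix(np.c_[x,y,z]).as_rotvec()
E
python3 - <<'E'
from h import *
im=cv2.imread('pics/top0.png')
for c,s in blobs(im,*YEL):print('Y',c,s,ray('top',c,.038).round(4))
for c,s in blobs(im,*RED):
  if 180<c[0]<300 and 120<c[1]<230:print('R',c,s,ray('top',c,.14).round(4))
for n,uv,z in [('case',(284,147),.018),('brass',(190,148),.05),('glue',(153,142),.1)]: print(n,ray('top',uv,z).round(3))
print(down(0),down(np.pi))
E
```

```text
Y [78.5 83.5] [ 66  81  26   6 116] [0.8602 0.5732 0.038 ]
Y [236.1  143.39] [233 139   8  10  70] [0.6482 0.0557 0.038 ]
Y [182.86 186.63] [178 183  11   8  83] [0.5095 0.2268 0.038 ]
Y [286.91 187.59] [282 184  11   9  86] [ 0.5006 -0.1045  0.038 ]
R [243.48 203.23] [238 201  12   5  52] [0.4402 0.0326 0.14  ]
case [ 0.639 -0.1    0.018]
brass [0.632 0.203 0.05 ]
glue [0.641 0.311 0.1  ]
[2.22144147 2.22144147 0.        ] [ 2.22144147 -2.22144147 -0.        ]
```

```bash
python3 - <<'E'
from h import *
move_to([.52,.12,.36],down(-.03))
wait(.3)
T=toolT(); im=camera('wrist'); cv2.imwrite('pics/w1.png',im); np.save('T1.npy',T)
for c,s in blobs(im,*YEL,60):print('Y',c,s,ray('wrist',c,.038,T=T).round(4))
for c,s in blobs(im,*RED,60):print('R',c,s,ray('wrist',c,.14,T=T).round(4))
s=state();print(s['clock'],s['eef_pos'],s['joint_pos'].round(2))
E
```

```text
Y [246.51  73.38] [239  61  16  25 384] [0.5077 0.2238 0.038 ]
Y [335.63 182.94] [325 176  22  15 304] [0.6469 0.0518 0.038 ]
Y [247.68 273.94] [241 265  14  19 253] [ 0.4953 -0.1187  0.038 ]
R [204.05 219.03] [197 205  15  29 348] [0.4463 0.0399 0.14  ]
2.4833 [0.51992448 0.12032973 0.35996497] [0.07 0.23 0.3  1.65 0.   1.67]
```

View pics/w1.png

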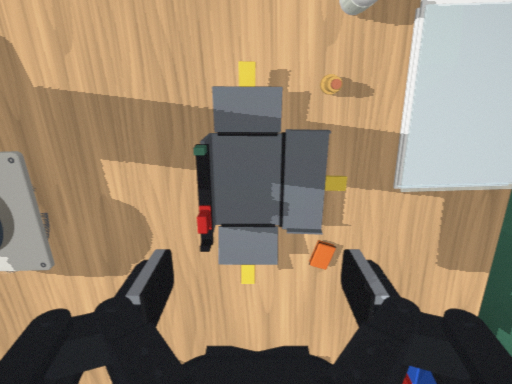

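The wrist view shows the left tab at (246,73), the end tab at (336,183), the right tab at (248,274) and the grip at (204,219). The right tab disagrees between views by 14 mm on the flat plane, so I'll triangulate all four without assuming a height.

```bash
cat >> h.py <<'E'
def line(n,uv,T=None):
    a,b=ray(n,uv,.0,T=T),ray(n,uv,.3,T=T); d=(b-a)/np.linalg.norm(b-a); return a,d
def tri(ls):
    A=sum(np.eye(3)-np.outer(d,d) for a,d in ls); b=sum((np.eye(3)-np.outer(d,d))@a for a,d in ls)
    p=np.linalg.solve(A,b); return p,[np.linalg.norm((np.eye(3)-np.outer(d,d))@(p-a)) for a,d in ls]
E
python3 - <<'E'
from h import *
T=np.load('T1.npy'); sc=cv2.imread('pics/scene0.png')
for c,s in blobs(sc,*YEL,5):
  if 200<c[0]<350 and 150<c[1]<250:print('S',c,s[4],ray('scene',c,.038).round(4))
for n,t,w in [('L',(182.86,186.63),(246.51,73.38)),('E',(236.1,143.39),(335.63,182.94)),('R',(286.91,187.59),(247.68,273.94)),('lock',(243.48,203.23),(204.05,219.03))]:
  p,e=tri([line('top',t),line('wrist',w,T)]);print(n,p.round(4),np.round(e,4))
E
```

```text
S [302.02 176.7 ] 43 [0.5082 0.2308 0.038 ]
S [321.95 217.95] 78 [0.6479 0.0543 0.038 ]
S [248.36 228.49] 74 [ 0.487  -0.0868  0.038 ]
L [0.5076 0.2239 0.0519] [0.0009 0.0009]
E [0.6447 0.0553 0.0488] [0.0007 0.0007]
R [ 0.4968 -0.1027  0.0613] [0.0002 0.0002]
lock [0.4426 0.0327 0.1234] [0.0004 0.0004]
```

```bash
python3 - <<'E'
from h import *
T=np.load('T1.npy')
P={}
for n,t,w,s in [('L',(182.86,186.63),(246.51,73.38),(302.02,176.7)),('E',(236.1,143.39),(335.63,182.94),(321.95,217.95)),('R',(286.91,187.59),(247.68,273.94),(248.36,228.49))]:
  L=[line('top',t),line('scene',s),line('wrist',w,T)]
  for k in (L,L[:2],L[1:]):
    p,e=tri(k);print(n,p.round(4),np.round(e,4))
im=cv2.imread('pics/w1.png')
cv2.imwrite('pics/w1c.png',cv2.resize(im[50:300,180:360],None,fx=2.4,fy=2.4,interpolation=cv2.INTER_CUBIC))
E
```

```text
L [0.509  0.2252 0.0416] [0.0011 0.0014 0.002 ]
L [0.5094 0.2267 0.0406] [0.0004 0.0004]
L [0.5092 0.2241 0.0421] [0.0015 0.0015]
E [0.6475 0.0539 0.0389] [0.0019 0.0007 0.0019]
E [0.648  0.0555 0.0372] [0.0004 0.0004]
E [0.6475 0.0525 0.039 ] [0.0009 0.0009]
R [ 0.4974 -0.1044  0.0564] [0.0014 0.001  0.0016]
R [ 0.4976 -0.1034  0.0547] [0.0004 0.0004]
R [ 0.4973 -0.1055  0.0564] [0.0011 0.0011]
```

View pics/w1c.png

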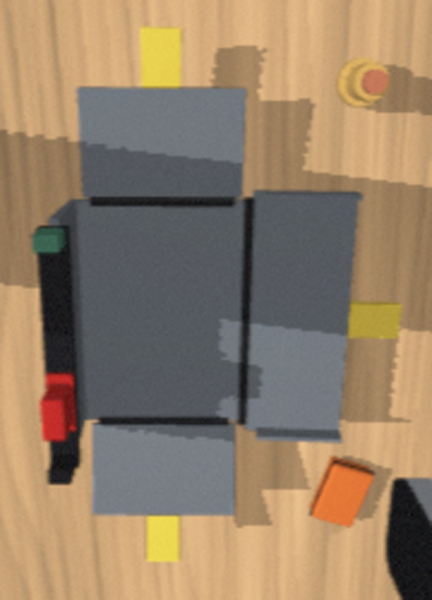

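The crop shows the left and end walls nearly flat, while the right one foreshortens, so it is already raised about 0.2 rad. The triangulated tabs fit the given sizes: 330 mm left to right, hinge half-width 79 mm and yaw about -0.036. I'll fold the left wall first.

```bash
cat >> h.py <<'E'
YAW=-.036; ux=np.array([np.cos(YAW),np.sin(YAW),0]); uy=np.array([-np.sin(YAW),np.cos(YAW),0]); uz=np.array([0,0,1.])
def fold(h,out,th0,rot,r=.086):
    """h hinge point, out outward unit, th0 start angle; pinch with tool down and swing along the arc"""
    tcp=lambda th:h+out*r*np.cos(th)+uz*(r*np.sin(th)-.018)
    p=tcp(th0); up=p.copy(); up[2]=.2
    move_to(up,rot); move_gripper(.05,20)
    line_to(p,.15); move_gripper(0.0,20)
    print('grip',state()['grip_width'],state()['force'].round(1))
    for th in np.linspace(th0,np.pi/2,10)[1:]:
        hit=line_to(tcp(th),.08,max_force=30)
        print(round(th,2),hit,state()['force'].round(1),(state()['eef_pos']-tcp(th)).round(4))
        if hit: break
    hit=line_to(tcp(np.pi/2)-out*.004,.03,max_force=12); print('push',hit,state()['force'].round(1))
    print('grip',state()['grip_width'],state()['eef_pos'],state()['clock'])
def release():
    move_gripper(.05); p=state()['eef_pos'].copy(); p[2]=.21; line_to(p,.15)
HL=np.array([.5059,.1383,.034]); HR=np.array([.5005,-.0195,.034]); HE=np.array([.5606,.0570,.034])
E
python3 - <<'E'
from h import *
fold(HL,uy,.03,down(YAW))
release()
im=camera('top');cv2.imwrite('pics/top1.png',im)
for c,s in blobs(im,*YEL):print('Y',c,s[2:])
E
```

```text
grip 0.0236495642180212 [-4.4  2.1  1.7]
0.2 False [-5.7  0.4 -0.6] [-0.0007 -0.0003  0.0003]
0.37 False [-6.1 -2.1 -1. ] [-0.0007 -0.0007  0.0006]
0.54 False [-6.7 -2.4 -1.5] [-0.0006 -0.001   0.0011]
0.71 False [-7.  -1.7 -1.2] [-0.0006 -0.0012  0.0013]
0.89 False [-6.1  1.8 -2.2] [-0.0005 -0.0005  0.0013]
1.06 False [-6.9  3.3 -2.6] [-0.0005 -0.0001  0.0013]
1.23 False [-6.   4.  -5.2] [-0.0005  0.      0.0011]
1.4 False [-5.9  3.1 -4.3] [-0.0005 -0.0004  0.001 ]
1.57 True [-1.2 12.   5.5] [-0.0003  0.0102  0.0009]
push True [-0.2  7.3  3.6]
grip 0.02334134021146937 [0.50555275 0.14876379 0.10291786] 8.5333
Y [78.47 83.62] [25  6 97]
Y [236.2  143.51] [ 8 10 70]
Y [286.94 187.54] [11  8 85]
```

```bash
python3 - <<'E'
from h import *
print(state()['eef_pos'])
move_to([.50,.0,.36],down(-.03)+0)
wait(.2);T=toolT();np.save('T2.npy',T)
im=camera('wrist');cv2.imwrite('pics/w2.png',im);sc=camera('scene');cv2.imwrite('pics/s2.png',sc)
for c,s in blobs(im,*YEL,40):print('W',c,s,ray('wrist',c,.122,T=T).round(4))
for c,s in blobs(sc,*YEL,5):
  if 200<c[0]<350 and 150<c[1]<250:print('S',c,s[4])
a=cv2.resize(im[0:250,150:400],(600,600)); b=cv2.resize(sc[140:250,220:350],(200,170))
cv2.imwrite('pics/c2.png',np.hstack([a,np.vstack([b,np.zeros((430,200,3),np.uint8)])]))
E
```

```text
[0.5037095  0.1479635  0.20891338]
W [258.5   38.92] [249  34  20  11 216] [0.505 0.137 0.122]
W [354.15 106.97] [343  99  24  17 382] [0.6207 0.058  0.122 ]
W [257.44 211.28] [251 201  14  21 286] [ 0.4974 -0.0777  0.122 ]
S [290.82 168.25] 73
S [321.84 217.86] 79
S [248.47 228.55] 73
```

View pics/c2.png

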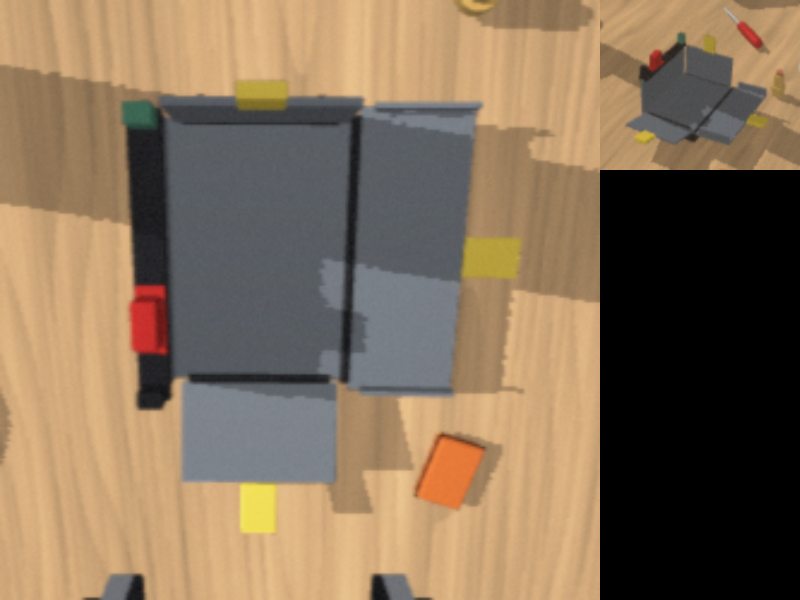

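```bash
python3 - <<'E'
from h import *
T=np.load('T2.npy')
p,e=tri([line('wrist',(258.5,38.92),T),line('scene',(290.82,168.25))]);print('L',p.round(4),np.round(e,4),'rel hinge',((p-HL)@uy).round(4))
p,e=tri([line('wrist',(257.44,211.28),T),line('scene',(248.47,228.55))]);print('R',p.round(4),np.round(e,4))
# cross-crate rows of the tab blob extremes at tab top z=.138 and bottom .104
for v,z in((34,.138),(45,.104),(45,.138),(34,.104)):print(v,z,((ray('wrist',(258.5,v),z,T=T)-HL)@uy).round(4))
E
```

```text
L [0.5058 0.1378 0.1189] [0.0009 0.0009] rel hinge -0.0005
R [ 0.4976 -0.1053  0.056 ] [0.001 0.001]
34 0.138 0.0012
45 0.104 -0.0054
45 0.138 -0.0097
34 0.104 0.0065
```

The left tab triangulates to within 1 mm over its hinge at z≈0.119, so that wall is upright. It had slid within the pads to the stop. Next are the right wall and a check of it.

```bash
python3 - <<'E'
from h import *
fold(HR,-uy,.21,down(YAW))
release(); print(state()['eef_pos'])
move_to([.50,.06,.38],down(-.03))
wait(.2);T=toolT();np.save('T3.npy',T)
im=camera('wrist');cv2.imwrite('pics/w3.png',im);sc=camera('scene');cv2.imwrite('pics/s3.png',sc)
for c,s in blobs(im,*YEL,40):print('W',c,s,ray('wrist',c,.122,T=T).round(4))
for c,s in blobs(sc,*YEL,5):
  if 200<c[0]<350 and 150<c[1]<250:print('S',c,s[4])
cv2.imwrite('pics/c3.png',cv2.resize(im[50:300,150:400],(600,600)))
print(state()['clock'])
E
```

```text
grip 0.023193914458365557 [-2.7 -2.6  1.1]
0.36 False [-4.1 -0.7  1.4] [-0.0003  0.0002  0.0001]
0.51 False [-4.1 -0.3 -0.8] [-0.0003  0.0004  0.    ]
0.66 False [-5.5  1.6 -1.2] [-0.0004  0.0007  0.0003]
0.81 False [-6.2  0.3 -1.1] [-0.0003  0.0004  0.0004]
0.97 False [-7.  -3.7 -2.1] [-0.0004 -0.0002  0.0003]
1.12 False [-6.1 -5.  -1.9] [-0.0004 -0.0005  0.0003]
1.27 False [-5.9 -5.2 -4.1] [-0.0005 -0.0004  0.0001]
1.42 False [-4.6 -3.4 -7.9] [-0.0005 -0.0001 -0.0002]
1.57 True [ -2.2 -17.9   0.6] [-0.0011 -0.0113 -0.0009]
push True [-1.6 -8.2  1. ]
grip 0.023465039913791706 [ 0.49935212 -0.03145676  0.10108641] 16.5
[ 0.49834834 -0.030087    0.20909461]
W [259.59  92.48] [251  90  19   6 109] [0.5048 0.1366 0.122 ]
W [347.73 143.04] [337 136  22  15 309] [0.6216 0.068  0.122 ]
W [259.04 207.17] [251 201  17  13 204] [ 0.4993 -0.0214  0.122 ]
S [290.69 168.12] 74
S [264.55 193.39] 88
S [321.91 217.94] 77
18.85
```

View pics/c3.png

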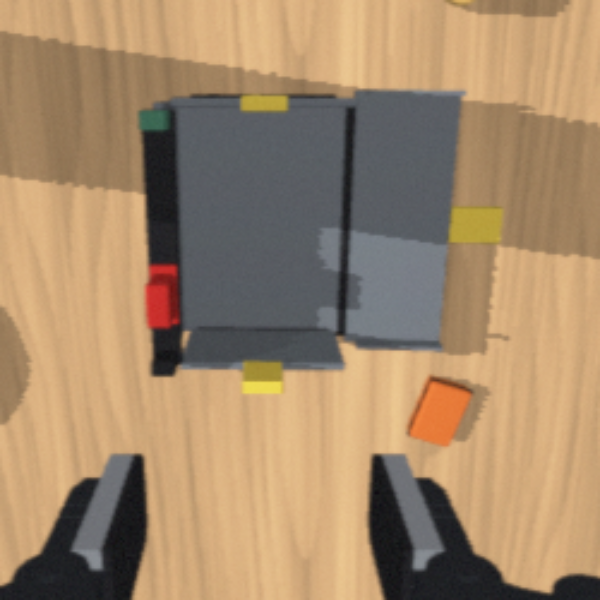

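```bash
python3 - <<'E'
from h import *
T=np.load('T3.npy')
for n,u,H,sg,sc,rows in(('L',259.6,HL,1,(290.69,168.12),(90,96)),('R',259,HR,-1,(264.55,193.39),(201,214))):
  p,e=tri([line('wrist',(u,{'L':92.5,'R':207.2}[n]),T),line('scene',sc)]);print(n,p.round(4),np.round(e,4),'out of hinge',(sg*(p-H)@uy).round(4))
  for v in rows:
    for z in(.138,.104):print(v,z,(sg*(ray('wrist',(u,v),z,T=T)-H)@uy).round(4))
E
```

```text
L [0.5057 0.1369 0.1198] [0.0009 0.0009] out of hinge -0.0014
90 0.138 0.0013
90 0.104 0.0011
96 0.138 -0.0057
96 0.104 -0.0065
R [ 0.5005 -0.0214  0.1207] [0.0013 0.0013] out of hinge 0.0019
201 0.138 -0.0139
201 0.104 -0.0007
214 0.138 0.0057
214 0.104 0.0205
```

Both side tabs now stand 158 mm apart, which matches the given hinge spacing, and at the right height. Both side walls are upright, so the end wall is next.

```bash
python3 - <<'E'
from h import *
p=HE+ux*.086; p[2]=.2
rot=min((down(YAW+s*np.pi/2) for s in(1,-1)),key=lambda r:abs((ik(p,r) if ik(p,r) is not None else np.full(6,9))[5]))
print(rot,ik(p,rot).round(2))
fold(HE,ux,.03,rot)
release(); print(state()['eef_pos'])
move_to([.47,.06,.36],down(-.03))
wait(.2);T=toolT();np.save('T4.npy',T)
im=camera('wrist');cv2.imwrite('pics/w4.png',im);sc=camera('scene');cv2.imwrite('pics/s4.png',sc)
for c,s in blobs(im,*YEL,40):print('W',c,s,ray('wrist',c,.122,T=T).round(4))
for c,s in blobs(sc,*YEL,5):
  if 200<c[0]<350 and 150<c[1]<250:print('S',c,s[4])
for c,s in blobs(im,*RED,40):print('R',c,s,ray('wrist',c,.14,T=T).round(4))
b=cv2.resize(sc[140:250,220:350],(300,254))
cv2.imwrite('pics/c4.png',np.hstack([cv2.resize(im[50:300,150:400],(500,500)),np.vstack([b,np.zeros((246,300,3),np.uint8)])]))
print(state()['clock'])
E
```

```text
[0.05654561 3.14108373 0.        ] [-0.05  0.44  0.21  1.35  0.   -0.01]
grip 0.023192307021085774 [1.8 4.2 1.4]
0.2 False [-0.1  5.6 -0.7] [-0.0002  0.0006  0.0002]
0.37 False [-1.   5.4 -0.8] [-0.0005  0.0006 -0.0001]
0.54 False [-1.5  5.6 -0.1] [-0.0008  0.0006 -0.0002]
0.71 False [-1.4  5.3 -0.5] [-0.0007  0.0006 -0.0003]
0.89 False [ 3.1  5.8 -3.5] [ 0.0003  0.0005 -0.0001]
1.06 False [ 3.8  4.5 -3. ] [0.0009 0.0005 0.0001]
1.23 False [ 5.   5.1 -4.3] [0.0012 0.0004 0.0001]
1.4 False [ 4.2  5.  -4.7] [ 0.0007  0.0004 -0.0001]
1.57 True [0.8 1.4 7.9] [0.0098 0.0002 0.0004]
push True [2.3 1.1 0.7]
grip 0.02311097313787546 [0.5702671  0.05723501 0.10245829] 25.2667
[0.56867077 0.05768304 0.20907201]
W [284.53  92.43] [274  89  22   7 123] [0.5056 0.1365 0.122 ]
W [325.75 156.58] [320 146  12  23 214] [0.5592 0.0554 0.122 ]
W [280.07 211.98] [272 205  18  14 223] [ 0.4993 -0.0211  0.122 ]
S [290.74 168.11] 73
S [295.86 185.77] 56
S [264.53 193.26] 90
R [237.42 176.44] [232 163  12  28 325] [0.4441 0.0374 0.14  ]
R [495.94 369.28] [485 364  19  15 131] [ 0.8485 -0.3032  0.14  ]
28.2
```

View pics/c4.png

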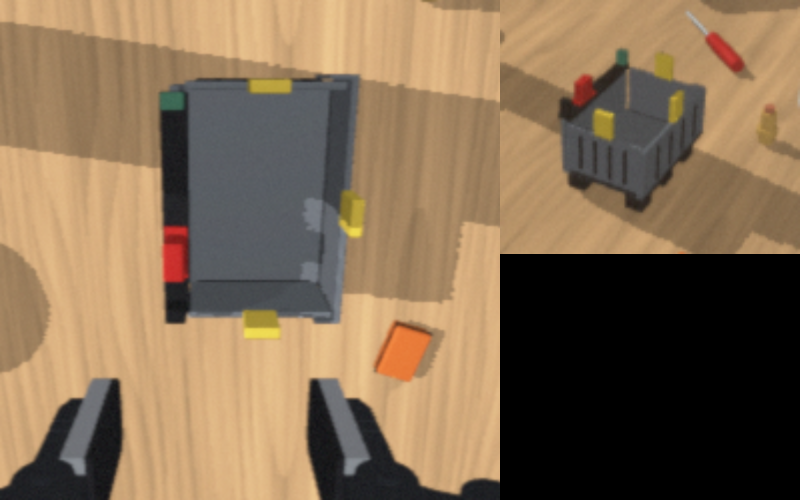

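The crate is folded up with all three tabs upright; the end tab at x≈0.559 is over its hinge at 0.561. The red grip covers w4 columns 232–244, rows 163–191, and I'll locate it from its top-face edges.

```bash
python3 - <<'E'
from h import *
T=np.load('T4.npy')
C=HE-.059*ux; C[2]=0
loc=lambda p:(((p-C)@ux).round(4),((p-C)@uy).round(4))
im=cv2.imread('pics/w4.png'); hsv=cv2.cvtColor(im,cv2.COLOR_BGR2HSV)
print(hsv[160:194,237,2]); print(hsv[183,226:250,2],hsv[183,226:250,0])
for u,v in((231.5,182),(244,182),(238,190.5),(238,162.5)):
  print(u,v,'z.14',loc(ray('wrist',(u,v),.14,T=T)),'z.112',loc(ray('wrist',(u,v),.112,T=T)))
# green block
for c,s in blobs(im,(60,80,30),(90,255,160),20):
  if c[0]<300: print('G',c,s,loc(ray('wrist',c,.135,T=T)))
s=cv2.imread('pics/s4.png'); t=camera('top')
for c,b in blobs(s,*RED,10):
  if 220<c[0]<300 and 150<c[1]<220: 
    p,e=tri([line('wrist',(237.42,176.44),T),line('scene',c)]);print('S',c,b[4],p.round(4),loc(p),np.round(e,4))
print(C)
E
```

```text
[ 39  34  64 150 198 204 200 154 131 128 130 134 186 202 202 204 205 201
 204 202 202 203 202 201 203 202 202 201 201 201 181  74  34  37]
[211 212 208 207 216 218 212 205 206 202 200 201 202 198 189 156 122 101
  75  84  97  97  99  97] [ 16  16  15  16  15   8   2   1   0   1   0   1   1   1   1   1   1   0
 176 120 107 109 103 105]
231.5 182 z.14 (np.float64(-0.0644), np.float64(-0.0313)) z.112 (np.float64(-0.0669), np.float64(-0.0401))
244 182 z.14 (np.float64(-0.0484), np.float64(-0.0312)) z.112 (np.float64(-0.0497), np.float64(-0.04))
238 190.5 z.14 (np.float64(-0.0563), np.float64(-0.0427)) z.112 (np.float64(-0.0581), np.float64(-0.0524))
238 162.5 z.14 (np.float64(-0.0557), np.float64(-0.0057)) z.112 (np.float64(-0.0575), np.float64(-0.0125))
G [236.3  100.11] [231  96  12   9  99] (np.float64(-0.0568), np.float64(0.0688))
S [255.75 178.93] 84 [0.4432 0.0319 0.1203] (np.float64(-0.0575), np.float64(-0.0293)) [0.0006 0.0006]
[0.50163823 0.05912354 0.        ]
```

```bash
python3 - <<'E'
from h import *
C=HE-.059*ux; C[2]=0
P=lambda y,z:C-.0577*ux+y*uy+z*uz
r=down(YAW)
move_to(P(-.030,.2),r); move_gripper(.04,20)
print('down',line_to(P(-.030,.116),.12,max_force=15),state()['eef_pos'])
move_gripper(0,25); print(state()['grip_width'],state()['force'].round(1))
print(line_to(P(.040,.116),.08,max_force=25),state()['force'].round(1))
print(line_to(P(.056,.116),.03,max_force=15),state()['force'].round(1),((state()['eef_pos']-C)@uy).round(4))
move_gripper(.04); p=state()['eef_pos'].copy(); p[2]=.22; line_to(p,.15)
move_to([.47,.06,.36],down(-.03)); wait(.2)
im=camera('wrist');cv2.imwrite('pics/w5.png',im);sc=camera('scene');T=toolT()
for c,s in blobs(im,*YEL,40):print('W',c,s,ray('wrist',c,.122,T=T).round(4))
for col in ((RED),((60,80,30),(90,255,160))):
  for c,s in blobs(im,*col,20):
    if c[0]<300: print(c,s,((ray('wrist',c,.14,T=T)-C)@uy).round(4))
b=cv2.resize(sc[140:250,220:350],(300,254))
cv2.imwrite('pics/c5.png',np.hstack([cv2.resize(im[50:300,150:400],(500,500)),np.vstack([b,np.zeros((246,300,3),np.uint8)])]))
print(state()['clock'])
E
```

```text
down False [0.44327001 0.03118941 0.11653542]
0.0133638883455586 [-3.9  0.6  7.2]
False [-4.7  1.1  7.9]
True [-1.3 -3.2  5.4] 0.0447
W [285.42  92.94] [275  90  22   7 143] [0.506  0.1362 0.122 ]
W [326.65 156.84] [321 146  12  23 221] [0.5597 0.0555 0.122 ]
W [280.92 212.67] [273 206  18  14 233] [ 0.4998 -0.0217  0.122 ]
[237.08 120.02] [231 106  13  29 364] 0.0466
[236.56 100.42] [231  97  12   8  93] 0.0689
33.925
```

View pics/c5.png

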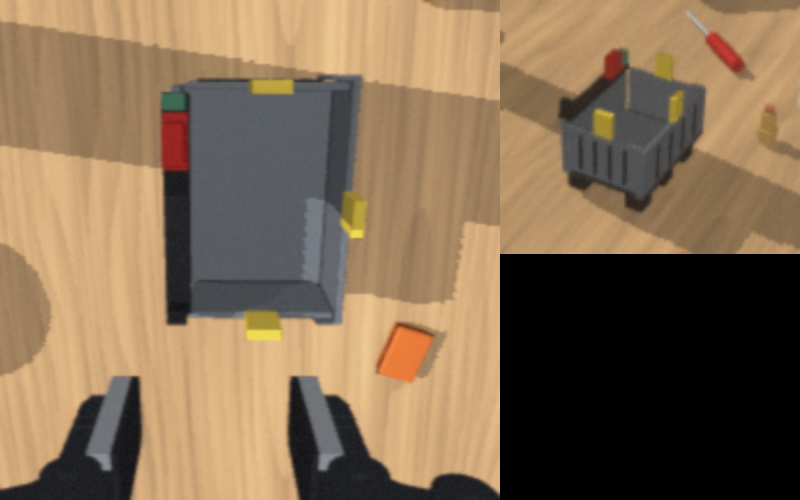

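```bash
python3 - <<'E'
from h import *
C=HE-.059*ux; C[2]=0; T=toolT()
a=cv2.imread('pics/w4.png');im=cv2.imread('pics/w5.png')
def edge(im,T,u):
    hsv=cv2.cvtColor(im,cv2.COLOR_BGR2HSV); rows=np.where((hsv[90:200,u,1]>170)&((hsv[90:200,u,0]<8)|(hsv[90:200,u,0]>172)))[0]+90
    v=rows.max()+.5; return v,((ray('wrist',(u,v),.14,T=T)-C)@uy).round(4)
print(edge(a,np.load('T4.npy'),237),edge(im,T,237))
print(cv2.cvtColor(im,cv2.COLOR_BGR2HSV)[94:140,237].tolist())
E
```

```text
(np.float64(190.5), np.float64(-0.0427)) (np.float64(134.5), np.float64(0.0294))
[[105, 31, 100], [101, 29, 98], [78, 74, 89], [77, 101, 104], [75, 104, 105], [77, 104, 105], [75, 106, 106], [76, 102, 107], [76, 102, 105], [76, 110, 100], [78, 104, 98], [19, 36, 56], [1, 181, 120], [1, 197, 149], [1, 197, 149], [1, 192, 150], [1, 196, 135], [2, 217, 122], [1, 196, 148], [1, 198, 151], [1, 196, 152], [0, 196, 152], [1, 189, 155], [1, 198, 153], [1, 196, 152], [0, 195, 152], [0, 191, 152], [1, 201, 151], [0, 196, 152], [0, 195, 153], [0, 197, 149], [1, 195, 153], [0, 195, 152], [1, 195, 150], [0, 195, 150], [1, 199, 151], [0, 199, 150], [0, 199, 149], [0, 196, 148], [1, 200, 135], [2, 197, 141], [1, 144, 78], [165, 32, 32], [60, 16, 31], [105, 35, 29], [120, 15, 33]]
```

The grip moved about 72 mm by picture, and the stop there might have been premature. I'll push it from behind with shut fingers in small steps to find the true end stop.

```bash
python3 - <<'E'
from h import *
C=HE-.059*ux; C[2]=0
P=lambda y,z:C-.0577*ux+y*uy+z*uz
move_to(P(.008,.2),down(YAW)); move_gripper(0,20)
print(line_to(P(.008,.120),.15,max_force=15))
f0=state()['force']
for y in np.arange(.012,.045,.002):
    h=line_to(P(y,.120),.02,max_force=20); s=state()
    print(round(y,3),h,((s['eef_pos']-C)@uy).round(4),(s['force']-f0).round(1))
    if h or (s['force']-f0)@uy<-12: break
line_to(P(.005,.120),.1); line_to(P(.005,.22),.2)
move_to([.47,.06,.36],down(-.03)); wait(.2)
im=camera('wrist');cv2.imwrite('pics/w6.png',im);T=toolT();print(state()['clock'])
for c,s in blobs(im,*YEL,40):print('W',c,s,ray('wrist',c,.122,T=T).round(4))
for c,s in blobs(im,*RED,20):
    if c[0]<300: print(c,s,((ray('wrist',(237,s[1]+s[3]-.5),.14,T=T)-C)@uy).round(4))
E
```

```text
False
0.012 False 0.0122 [-0.2 -0.  -0.2]
0.014 False 0.0141 [ 1.  -0.2 -0.8]
0.016 False 0.0161 [ 0.9  0.1 -1. ]
0.018 False 0.0181 [ 0.6  0.4 -1.1]
0.02 False 0.0201 [0.6 1.  0.3]
0.022 False 0.0214 [-0.4 -4.6  0.2]
0.024 False 0.0216 [ -0.2 -16.7   1.8]
39.4833
W [285.24  92.5 ] [275  90  21   6 123] [0.5056 0.1365 0.122 ]
W [326.71 156.74] [321 146  12  23 220] [0.5595 0.0554 0.122 ]
W [280.94 212.51] [273 206  18  14 230] [ 0.4996 -0.0216  0.122 ]
[236.97 119.97] [231 106  13  29 359] 0.0292
```

The grip met a hard stop at once: 17 N with no motion, against 1.5 N of friction. It is home. One last quick push on each tab from outside will confirm the walls are on their stops.

```bash
python3 - <<'E'
from h import *
rE=np.array([0.05654561,3.14108373,0])
for n,H,o,r in(('R',HR,-uy,down(YAW)),('E',HE,ux,rE),('L',HL,uy,down(YAW))):
    P=lambda d,z:np.r_[(H+o*d)[:2],z]
    move_to(P(.028,.2),r); line_to(P(.028,.125),.2,max_force=15)
    f0=state()['force']; c=None
    for d in np.arange(.024,-.004,-.002):
        h=line_to(P(d,.125),.03,max_force=20); s=state(); F=(s['force']-f0)@o
        if F>2: print(n,round(d,3),h,((s['eef_pos']-H)@o).round(4),F.round(1))
        if h or F>10: break
    line_to(P(.028,.125),.15); line_to(P(.028,.2),.2)
move_to([.47,.06,.36],down(-.03)); wait(.2)
im=camera('wrist');T=toolT();print(state()['clock'])
for c,s in blobs(im,*YEL,40):print('W',c,ray('wrist',c,.122,T=T).round(4))
cv2.imwrite('pics/t7.png',camera('top'))
E
```

```text
R 0.014 False 0.0146 5.3
R 0.012 False 0.0141 13.8
E 0.012 False 0.0136 6.4
E 0.01 False 0.0133 14.2
L 0.014 False 0.0148 5.7
L 0.012 False 0.0143 13.7
53.6583
W [285.    92.96] [0.5056 0.1365 0.122 ]
W [326.38 157.11] [0.5594 0.0555 0.122 ]
W [280.55 212.66] [ 0.4994 -0.0212  0.122 ]
```

View pics/t7.png

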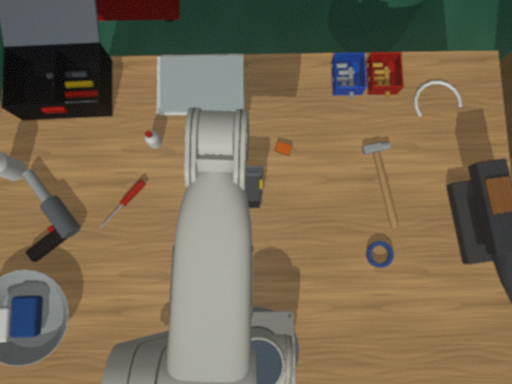

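All three walls are hard against their stops, with contact about 15 mm out as expected. The top view shows the case (284,147), glue (153,140), screwdriver, hammer and tape where they were; the arm hides the brass fitting, but c5 showed it still standing.

```bash
python3 -c "
from plant import *
print(job_done())"
```

```text
the job is handed in; nothing more can be done
None
```

The crate is set up and handed in at about 54 s: left, right and then end wall upright against their stops, then the red lock grip slid home to its end stop, with nothing lying around it seen to have moved (the brass fitting was last checked before the final pushes).

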